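# Feel for the hidden latch hole with a cranked key

### The job

The panel jig is still latched. Take the cranked key with the blue handle from its stand, reach with it round the back of the jig and in below the deck, feel along the hidden ledge there until its tip drops into the latch hole, and push the latch bar fully down so that the window at the front turns from red to green. Then hang the key back in the fork of its stand and leave the other things as they are.

Things in the scene. Friction and masses are not known exactly. Their poses are not given: they have to be found in the camera images.
- jig: Grey panel jig fixed to the bench, 270 mm wide (y), 162 mm deep (x), z up. Origin: jig's centre at bench level; x points to its back (away from the robot at yaw 0). A 9 mm brass panel and stop pins lie on its deck, up to z = 137 mm, all ahead of x = +25 mm. Window in the front face: red while latched, green when the latch bar is down.
- deck_edge (a point): Middle of the back edge of the jig's aluminium deck, on its upper face: jig x = +67, y = 0, z = 126 mm. The deck is 8 mm thick. Below it is a cavity open only to the back: jig x from -30 mm (front wall) to +67 mm, y from -65 to +65 mm (solid ends), z from 50 mm (flat fixed steel ledge) to 118 mm.
- ledge_mid (a point): Middle of the hidden ledge's top face: jig x = +20, y = 0, z = 50 mm; jig's axes. The ledge has one rectangular hole, 29 mm in x by 23 mm in y, centred on jig x = +20 mm; its centre lies anywhere from y = -35 to +35 mm, differently each time, and no reading tells where. Elsewhere the ledge is smooth and solid. The latch bar lies 12 mm below the top face.
- latch_bar (a joint): Latch bar under the ledge, carrying the flag behind the front window: 0 = up (latched, red), 0.014 m = pressed down against its stop (green). Friction of about 6 N, no spring: it stays where it is left. At the stop the key's tip is 26 mm below the ledge's top face.
- key_stand: Grey stand for the key, fixed to the bench, foot 110 x 90 mm. Origin at bench level below the middle of its fork; x points to its column (x = 27 to 53 mm, up to z = 136 mm). Two arms run along x, 54 mm wide in all, top at z = 128 mm, with a slot 18 mm wide between them, open to -x.
- stand_seat (a point): Middle of the fork on top of its arms: z = 128 mm in the stand's frame, its axes. The underside of the key's collar rests here. A lip 4 mm high stands at the arms' front ends (x = -25 to -30 mm): to take the key out, lift it about 10 mm, then draw it 60 mm or more to -x; it goes back the same way.
- key_grip (a point): Centre of the key's blue upright handle (22 x 22 x 60 mm), key's axes, z up. Hold it here from above. One rigid steel piece, 0.2 kg. Below: square collar 34 x 34 x 6 mm, underside 36 mm below this point; round 12 mm shank; 107 mm below, the centre line of a 12 mm square bar that runs 71 mm to -x (in the stand: to the stand's -x); at its end the tip turns down.
- key_tip (a point): Lower end of the key's round tip (12 mm thick): 65 mm to -x of and 152 mm below the grip point in the key's axes. It stands 39 mm below the underside of the cross bar. 12 mm above the bench when the key hangs in its stand.
- drive_bogie: Bystander: geared axle set with four wheels, 70 x 69 x 31 mm; origin below its centre. Leave alone.
- radio_receiver: Bystander: flat black box, 38 x 61 x 17 mm; origin below its centre. Leave alone.
- small_plate: Bystander: brass plate with a dark block, 44 x 112 x 20 mm; origin below its centre. Leave alone.
Things that resemble listed ones, but are neither listed nor needed, are in the scene too. Leave any turquoise look-alike of the part that bears key_grip alone.

How it is judged:
On the way:
1. the key's tip is down through the hidden hole and the latch bar is pushed home by it (z of key_tip in the frame of jig between 0 and 0.032 m and x of key_tip in the frame of jig between -0.03 and 0.067 m and y of key_tip in the frame of jig between -0.065 and 0.065 m and value of joint latch_bar above 0.0115 m), for 0.1 s.
At the end, for the whole second after the job is handed in: The latch bar is down (at least 11.5 of its 14 mm), and the key hangs in the fork of its stand: handle within 15 mm of the middle of the fork and upright within 0.12 rad, collar resting on the arms within 5 mm (value of joint latch_bar above 0.0115 m and horizontal distance between key_grip and stand_seat below 0.015 m and z of key_grip in the frame of stand_seat between 0.03 and 0.041 m and angle between key_grip's own z axis and vertical below 0.12 rad); the robot touches nothing.
It fails at once if the axle set is moved by more than 25 mm (distance of drive_bogie from where it was at the start of the episode above 0.025 m).
It fails at once if the black box is moved by more than 25 mm (distance of radio_receiver from where it was at the start of the episode above 0.025 m).
It fails at once if the brass plate is moved by more than 25 mm (distance of small_plate from where it was at the start of the episode above 0.025 m).
It also fails if it takes over 72 s, if anything falls off the work surface, if the arm or the gripper's body presses on something with over 40 N, if the wrist force passes 120 N, or if a joint passes its speed limit or range.

### The arm

A 6-joint arm with a two-finger parallel gripper is mounted at the origin on a cart in front of the work surface, level with it; the furniture and walls round the work are solid. World frame = base frame: x ahead of the robot, y to its left, z up, the work surface at z = 0. Lengths are in m, angles in rad, forces in N, time in s.
With the tool pointing down it reaches from about 0.375 to 0.9 m from the base axis. Payload 3.1 kg.
Tool frame: the origin (TCP) lies on the centre line of the jaws, within the pads' length; the fingertips stand 22 mm ahead of it and the grasp point (between the pads) lies 3 mm ahead of it; z points along the fingers, x is the direction in which the jaws open and shut, and the axes are right-handed (so a half turn about z gives the same grasp; the last joint's range is limited). The gripper opens to 87 mm and grips with 3 to 60 N. Pads are 19 mm wide; open, the fingers measure 117 mm over their backs; the gripper's body (75 mm by 190 mm) begins 51 mm behind the grasp point.
Start: joints at [-1.349, 0.527, 1.433, -0, 1.181, -0.178], TCP at [0.244, -0.575, 0.245] pointing down, gripper open.
Joint ranges: [-3.08, 3.08], [-0.75, 2.2], [0.22, 2.44], [-1.43, 4.57], [0, 2.65], [-2.85, 2.85]. Speed limits (rad/s): [2.79, 2.79, 3.14, 3.14, 3.14, 3.14].

### API

Orientations are given as a unit quaternion [x, y, z, w].
In Python, from rig import robot, camera, order gives the robot as it stands.
- The arm moves only by the shell command python3 -m pendant 'ROWS' [OPENING] [FORCE]. ROWS is JSON, a list of rows, each a list of 2 entries, a list of its own where there are three numbers: the shift along the tool's x, y, z in mm, then the turn about the tool's z in degrees. A call has 1 to 8 rows; each row shifts and turns the commanded pose from where the row before left it, along the tool's axes as they then stand; what a row does not reach is not made up. A row lasts 1/8 s, in which the tool goes at most 62.5 mm and 10.7 degrees, less where a joint would pass 70% of its speed; a pose out of reach is approached as far as the arm can. A call with a gripper value outside its range is refused whole. OPENING is the finger opening in mm, from 0 to 87, set as the call begins (- or left out, the last holds). The fingers move at their own pace and stop on an object; FORCE is the grip in N (left out, the last holds). Time passes only in rows, so rows that do not move let the fingers close. It gives the time, the measured TCP pose, the force and the opening at its end, in the units of the state.
- robot.get_obs(): the state, without advancing time (a new reading comes with each control period).
- camera(name): name is "scene" or "top" or "wrist"; returns a dict with "pixels" (480x640x3 uint8, blue, green, red), "mtx" (3x3 intrinsics, pixels), "R" (3x3) and "t" (3): a world point X has camera coordinates R X + t. Camera axes: x right, y down, z forward; pixel columns grow to the right and rows downward; lengths in m; the calibration is good to about 2 mm. A picture is of the moment at which its call begins. There is no depth.
- order.hand_in(): hands the job in, once; it reports no verdict.
The state is a dict: "time": time; "q": joint angles; "joint_velocities": joint speeds; "joint_torque": joint torques, N m; "position": TCP position; "tool_rot": TCP orientation; "ft_force": force on the tool from outside, world axes, zero at the start; "moment": the same for the moment, N m; "grip_width": finger opening in m.
Only numpy, scipy, OpenCV 4.12 (cv2) and the standard library are available. Lean on these libraries where they do the work, as an engineer would, in place of code of your own. Each camera call takes 0.05 s, during which the arm holds its last target. There are 200 camera calls.

## Working session

There is one attempt and no reset: what is moved stays moved. The work goes in short steps, Python scripts to look and compute and a shell command to move; the robot and the scene stay as the last step left them, time stands still between calls to the robot, and variables do not carry over. Pictures are saved under pics/ and viewed, about 8 in all and at most 12, crops included, and the job is handed in when it is done.

```bash
mkdir -p pics; ls; python3 - <<'E'
from rig import robot,camera
import cv2
o=robot.get_obs();print(o)
for n in("scene","top"):
    c=camera(n);cv2.imwrite(f"pics/{n}0.png",c["pixels"]);print(n,c["mtx"].tolist(),c["R"].tolist(),c["t"].tolist())
E
```

```text
pics
{'time': 0.0, 'q': array([-1.34850055e+00,  5.28474035e-01,  1.43390044e+00, -5.35746567e-05,
        1.18139847e+00, -1.78500616e-01]), 'joint_velocities': array([ 0.00090078,  0.00020838,  0.0016086 ,  0.00050788, -0.00073226,
        0.00024403]), 'joint_torque': array([ 5.49738033e-04, -4.40037739e+01, -1.76595926e+01,  6.31685229e-02,
        5.83210762e-02, -1.90201004e-04]), 'position': array([ 0.24370408, -0.57478029,  0.24356735]), 'tool_rot': array([ 8.33717238e-01, -5.52190527e-01, -8.04670810e-04, -7.35891140e-04]), 'ft_force': array([-0.52020869, -0.07945503, -0.14290124]), 'moment': array([ 0.00411299, -0.0048518 , -0.00810261]), 'grip_width': 0.08692310175583848}
scene [[507.152650606496, 0.0, 312.9374008245616], [0.0, 507.152650606496, 239.0574186582464], [0.0, 0.0, 1.0]] [[-0.6752832438050023, -0.7374996637227925, -0.009315935002017578], [-0.3108072563606265, 0.2959962856577278, -0.9032081976324222], [0.668873224183607, -0.6070259013300805, -0.42910157898174833]] [0.3968432841467186, 0.25712678600982086, 0.8531110748760086]
top [[603.1928341253954, 0.0, 323.4119542654844], [0.0, 603.1928341253954, 245.32053218606936], [0.0, 0.0, 1.0]] [[0.004157869363346769, -0.999625733120005, 0.02703896829854677], [-0.9926327869180247, -0.007399977668571093, -0.12093548141823432], [0.12109030703451368, -0.02633693252444413, -0.992292045482322]] [0.007567523453826571, 0.5735679928179376, 1.2646216425022696]
```

View pics/scene0.png

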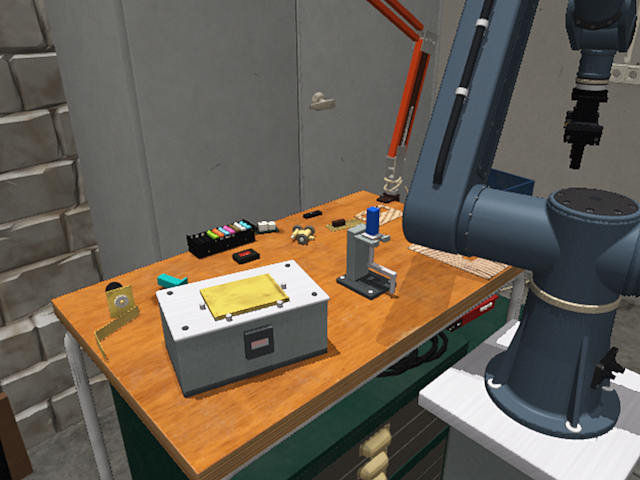

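View pics/top0.png

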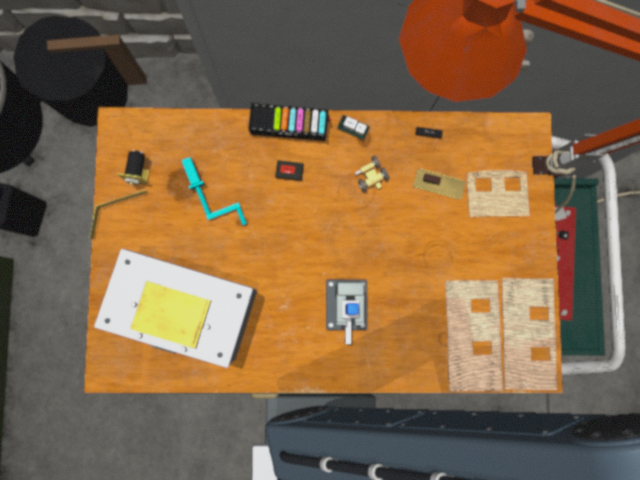

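```bash
cat > h.py <<'E'
import numpy as np,cv2
from rig import robot,camera
def ray(c,uv):
    K=c["mtx"];R=np.array(c["R"]);t=np.array(c["t"])
    d=R.T@np.linalg.inv(K)@np.array([uv[0],uv[1],1.]);return -R.T@t,d
def onz(c,uv,z):
    o,d=ray(c,uv);return o+d*(z-o[2])/d[2]
def proj(c,X):
    p=np.array(c["mtx"])@(np.array(c["R"])@np.asarray(X,float)+np.array(c["t"]));return p[:2]/p[2]
def tri(cs,uvs):
    A=0;b=0
    for c,u in zip(cs,uvs):
        o,d=ray(c,u);d=d/np.linalg.norm(d);P=np.eye(3)-np.outer(d,d);A=A+P;b=b+P@o
    return np.linalg.solve(A,b)
def big(m):
    n,l,s,ce=cv2.connectedComponentsWithStats(m.astype(np.uint8));i=1+np.argmax(s[1:,4]);return l==i,s[i],ce[i]
def pose():
    from scipy.spatial.transform import Rotation as Ro
    o=robot.get_obs();return o["position"],Ro.from_quat(o["tool_rot"]).as_matrix(),o
E
python3 - <<'E'
from h import *
t=camera("top");s=camera("scene")
for n,c in(("top",t),("scene",s)):
    h=cv2.cvtColor(c["pixels"],cv2.COLOR_BGR2HSV)
    m=(abs(h[...,0].astype(int)-108)<8)&(h[...,1]>170)&(h[...,2]>90)
    if n=="scene": m[:, 400:]=0
    M,st,ce=big(m);print(n,"blue",st,ce)
    if n=="top":print(onz(c,ce,.194))
h=cv2.cvtColor(t["pixels"],cv2.COLOR_BGR2HSV);m=(h[...,1]<40)&(h[...,2]>170);m[:, 300:]=0;m[:230]=0
M,st,ce=big(m);print(st)
hull=cv2.convexHull(np.argwhere(M)[:,::-1].astype(np.int32))
P=np.array([onz(t,p[0],.126)[:2] for p in hull],np.float32)*1000
r=cv2.minAreaRect(P);print(r,cv2.boxPoints(r))
a=t["pixels"][265:355,310:385];cr=cv2.resize(a,None,fx=5,fy=5,interpolation=cv2.INTER_CUBIC)
b=cv2.resize(s["pixels"][195:310,325:415],None,fx=4,fy=4,interpolation=cv2.INTER_CUBIC)
o=np.zeros((460,740,3),np.uint8);o[:450,:375]=cr;o[:460,378:738]=b;cv2.imwrite("pics/k.png",o)
E
```

```text
top blue [347 305  11   9  76] [352.18421053 308.65789474]
[ 0.43538336 -0.03909508  0.194     ]
scene blue [366 207  13  28 312] [372.29166667 220.56089744]
[  95  250  157  117 7894]
((437.6611328125, 307.1614990234375), (272.7451171875, 161.8448944091797), 73.3632583618164) [[321.0823  199.66594]
 [476.15225 153.32927]
 [554.24    414.65704]
 [399.17    460.9937 ]]
```

View pics/k.png

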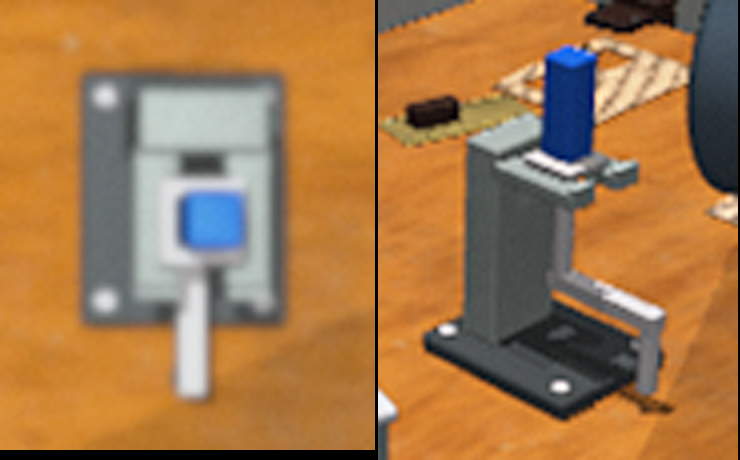

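The top view puts the blue handle at (352,309) px and the jig's deck corners at about (122,250), (256,290), (231,365) and (95,327). The crop shows the stand is nearly parallel to the world axes, with the bar pointing towards the robot. Next I go above the key.

```bash
cat >> h.py <<'E'
def rel(target,yaw=None):
    p,R,o=pose();ang=np.degrees(np.arctan2(R[1,0],R[0,0]))
    print("pos",p.round(4),"ang",ang.round(2),"shift mm",(R.T@(np.array(target)-p)*1000).round(1),
      "" if yaw is None else ("tool turn deg",round(-(yaw-ang),2)),"F",o["ft_force"].round(1),"w",round(o["grip_width"]*1000,1),"t",round(o["time"],2))
E
python3 -c "
from h import *
rel([.435,-.039,.30],0)"
```

```text
pos [ 0.2438 -0.575   0.2439] ang -67.03 shift mm [-419.  -385.2  -55.4] ('tool turn deg', np.float64(-67.03)) F [-0.8 -0.9 -0.7] w 87.0 t 0.2
```

```bash
python3 -m pendant '[[[-42,-38.5,-14],0],[[-42,-38.5,-14],0],[[-42,-38.5,-14],0],[[-42,-38.5,-13],0],[[-42,-38.5,0],0],[[-42,-38.5,0],0],[[-42,-38.5,0],0],[[-42,-38.5,0],0]]' 87 20; python3 -m pendant '[[[-42,-38.5,0],0],[[-41,-38.2,0],0],[[0,0,0],-10],[[0,0,0],-10],[[0,0,0],-10],[[0,0,0],-10],[[0,0,0],-10],[[0,0,0],-10]]';python3 -m pendant '[[[0,0,0],-7],[[0,0,0],0]]'; python3 - <<'E'
from h import *
rel([.435,-.039,.3],0)
c=camera("wrist");cv2.imwrite("pics/w1.png",c["pixels"])
print(np.array(c["mtx"]).round(1).tolist(),c["R"],c["t"])
print(proj(c,[.435,-.039,.194]))
E
```

```text
time: 1.2
position: [0.3967, -0.1442, 0.2997]
tool_rot: [0.834, -0.552, 0.0, -0.0]
ft_force: [0.7, -0.1, 0.7]
grip_width: 0.0871
time: 2.2
position: [0.4344, -0.0395, 0.2995]
tool_rot: [0.998, -0.058, -0.0, -0.0]
ft_force: [-0.7, -0.4, 0.6]
grip_width: 0.0866
time: 2.45
position: [0.4345, -0.0395, 0.2995]
tool_rot: [1.0, -0.001, -0.0, -0.0]
ft_force: [0.2, -0.1, 0.3]
grip_width: 0.0869
pos [ 0.4345 -0.0395  0.2995] ang -0.12 shift mm [ 0.5 -0.5 -0.5] ('tool turn deg', np.float64(-0.12)) F [ 0.2 -0.1  0.3] w 86.9 t 2.45
[[423.0, 0.0, 319.5], [0.0, 423.0, 247.7], [0.0, 0.0, 1.0]] [[ 9.99999094e-01 -1.32886677e-03  2.15508386e-04]
 [-1.33096780e-03 -9.51877647e-01  3.06475404e-01]
 [-2.02127366e-04 -3.06475414e-01 -9.51878553e-01]] [-0.43457467 -0.09122939  0.43154632]
[320.38726107 255.53409406]
```

View pics/w1.png

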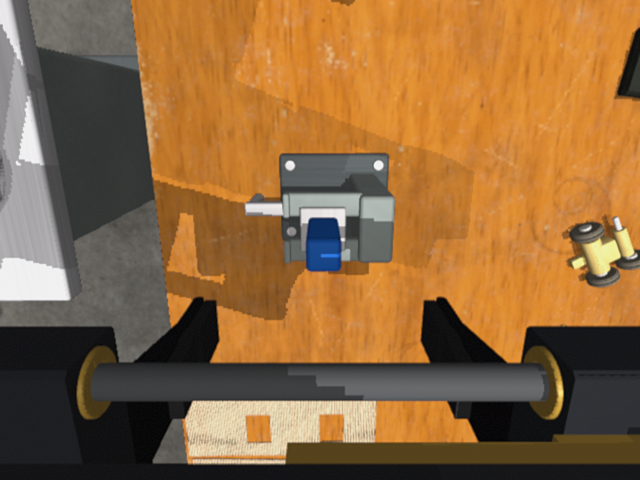

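```bash
python3 - <<'E'
from h import *
c=camera("wrist");h=cv2.cvtColor(c["pixels"],cv2.COLOR_BGR2HSV)
m=(abs(h[...,0].astype(int)-110)<10)&(h[...,1]>150)&(h[...,2]>60)
M,st,ce=big(m);print(st)
ys,xs=np.nonzero(M)
for y in range(ys.min(),ys.max()+1,4):
    r=xs[ys==y];print(y,r.min(),r.max())
L=st[0];R=st[0]+st[2];B=st[1]+st[3]
a=onz(c,(L,B),.194);b=onz(c,(R,B),.194);g=(a+b)/2+[0,.011,0];print(a,b,g)
rel([g[0],g[1],.167],0)
# foot corner dots and bar line for yaw
for z,p,q in((.014,(290,166),(378,165)),):
    d=onz(c,q,z)-onz(c,p,z);print(np.degrees(np.arctan2(d[1],d[0])))
g=h[195:225,242:275];w=(g[...,1]<40)&(g[...,2]>120)
for x in range(6,33,5): v=np.nonzero(w[:,x])[0];print(x+242,v.min()+195 if len(v) else None,v.max()+195 if len(v) else None)
E
```

```text
[ 306  219   35   52 1637]
219 311 335
223 309 336
227 308 337
231 308 338
235 307 338
239 307 339
243 307 340
247 307 339
251 307 339
255 306 340
259 307 339
263 307 339
267 307 339
[ 0.42612511 -0.04911979  0.194     ] [ 0.44779423 -0.04916581  0.194     ] [ 0.43695967 -0.0381428   0.194     ]
pos [ 0.4345 -0.0395  0.2995] ang -0.15 shift mm [  2.4  -1.4 132.5] ('tool turn deg', np.float64(-0.15)) F [0.7 0.3 0.4] w 87.0 t 2.55
0.5263572970024675
248 203 214
253 203 214
258 203 214
263 203 214
268 203 214
273 203 215
```

```bash
python3 -m pendant '[[[2.4,-1.2,40],0],[[0,0,45],0],[[0,0,35],0],[[0,0,12.5],0],[[0,0,0],0]]'; python3 -m pendant '[[[0,0,0],0],[[0,0,0],0],[[0,0,0],0],[[0,0,0],0],[[0,0,0],0],[[0,0,0],0]]' 10 50
```

```text
time: 3.18
position: [0.437, -0.0384, 0.1668]
tool_rot: [1.0, -0.001, -0.001, -0.0]
ft_force: [-0.1, -0.2, -0.3]
grip_width: 0.0872
time: 3.92
position: [0.437, -0.0383, 0.167]
tool_rot: [1.0, -0.0, -0.0, -0.0]
ft_force: [0.5, -0.3, 0.5]
grip_width: 0.0351
```

```bash
python3 -m pendant '[[[0,0,0],0],[[0,0,0],0],[[0,0,0],0],[[0,0,0],0],[[0,0,0],0]]'; python3 -c "
from h import *
rel([.437,-.0385,.167],0)"
```

```text
time: 4.55
position: [0.437, -0.0383, 0.167]
tool_rot: [1.0, -0.0, -0.0, -0.0]
ft_force: [-0.6, -0.2, -0.6]
grip_width: 0.0219
pos [ 0.437  -0.0383  0.167 ] ang -0.04 shift mm [0.  0.2 0. ] ('tool turn deg', np.float64(-0.04)) F [-0.6 -0.2 -0.6] w 21.9 t 4.55
```

```bash
python3 -m pendant '[[[0,0,-6],0],[[0,0,-6],0],[[-15,0,0],0],[[-20,0,0],0],[[-20,0,0],0],[[-7,0,0],0],[[0,0,0],0]]'; python3 - <<'E'
from h import *
rel([.437,-.0385,.167],0)
w=camera("wrist")["pixels"];s=camera("scene")["pixels"]
o=np.hstack([cv2.resize(w,(400,300)),cv2.resize(s[170:320,280:480],(400,300),interpolation=cv2.INTER_CUBIC)])
cv2.imwrite("pics/lift.png",o)
E
```

```text
time: 5.42
position: [0.3746, -0.0383, 0.1792]
tool_rot: [1.0, -0.001, 0.0, 0.0]
ft_force: [0.3, 0.3, -1.7]
grip_width: 0.0215
pos [ 0.3746 -0.0383  0.1792] ang -0.07 shift mm [62.4  0.1 12.2] ('tool turn deg', np.float64(-0.07)) F [ 0.3  0.3 -1.7] w 21.5 t 5.42
```

View pics/lift.png

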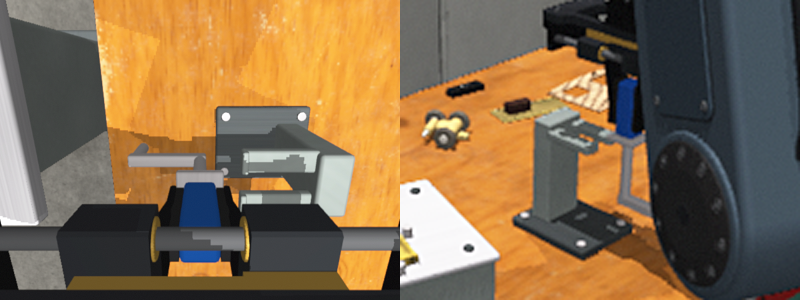

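```bash
python3 -m pendant '[[[0,0,-40],0],[[0,0,-60],0],[[0,0,-60],0],[[0,0,-20],0],[[0,0,0],0]]'; python3 -m pendant '[[[25,-34,0],0],[[32,-43,0],0],[[32,-44,0],0],[[32,-44,0],0],[[32,-44,0],0],[[32,-44,0],0],[[33,-46,0],0],[[0,0,0],8.3]]';  python3 -m pendant '[[[0,0,0],8.3],[[0,0,0],0],[[0,0,0],0]]'; python3 - <<'E'
from h import *
rel([.5933,.2607,.36],-16.6)
c=camera("wrist");np.save("w2.npy",c);cv2.imwrite("pics/w2.png",c["pixels"])
u=np.array([.958,-.286]);v=np.array([.286,.958]);e=np.array([.5138,.2844])
for y in(-.135,0,.135):print(proj(c,[*(e+y*v),.126]))
E
```

```text
time: 6.15
position: [0.3763, -0.0387, 0.3606]
tool_rot: [1.0, -0.0, 0.002, 0.001]
ft_force: [-0.8, -0.2, -2.0]
grip_width: 0.022
time: 7.15
position: [0.5943, 0.2638, 0.3543]
tool_rot: [0.997, -0.073, -0.002, 0.0]
ft_force: [-0.6, -0.7, -1.4]
grip_width: 0.0214
time: 7.52
position: [0.5928, 0.2604, 0.3574]
tool_rot: [0.99, -0.144, -0.001, 0.001]
ft_force: [0.1, -0.8, -1.5]
grip_width: 0.0219
pos [0.5928 0.2604 0.3574] ang -16.53 shift mm [ 0.4 -0.4 -2.6] ('tool turn deg', np.float64(0.07)) F [ 0.1 -0.8 -1.5] w 21.9 t 7.53
[236.34049986 342.52452   ]
[227.58142113 209.45224826]
[216.66366474  43.58427394]
```

View pics/w2.png

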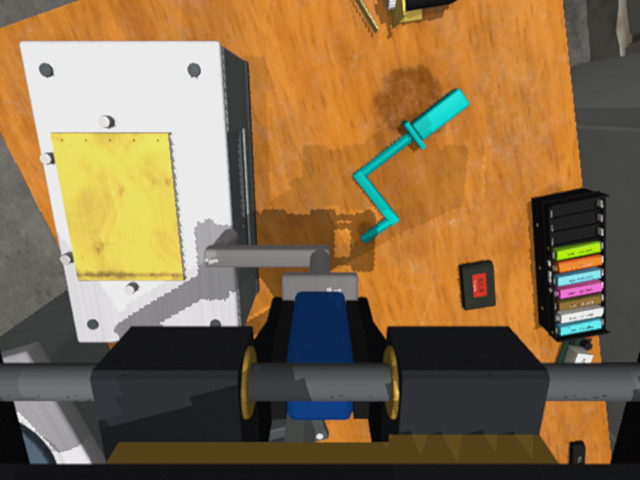

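```bash
python3 - <<'E'
from h import *
c=np.load("w2.npy",allow_pickle=True).item();g=cv2.cvtColor(c["pixels"],cv2.COLOR_BGR2GRAY).astype(float)
P=[]
for r in list(range(55,215,8))+list(range(290,320,5)):
    row=g[r,200:248];d=row[3:]-row[:-3]
    k=np.argmin(d);P.append((200+k+1.5,r))
P=np.array(P);f=np.polyfit(P[:,1],P[:,0],1)
res=P[:,0]-np.polyval(f,P[:,1]);ok=abs(res)<3;f=np.polyfit(P[ok,1],P[ok,0],1);print(f,res.round(1))
a=onz(c,(np.polyval(f,60),60),.126);b=onz(c,(np.polyval(f,300),300),.126)
d=(a-b)[:2];d/=np.linalg.norm(d);print(a,b,"yaw",np.degrees(np.arctan2(-d[0],d[1])))
# top (+y) corner: edge of white along col 120..210
Q=[]
for x in range(40,210,10):
    col=c["pixels"][25:65,x,0].astype(float);Q.append((x,25+np.argmax(col[3:]-col[:-3])+1.5))
print(np.array(Q)[:,1])
fq=np.polyfit(*np.array(Q).T,1)
x=np.polyval(f,45);cor=onz(c,(x,np.polyval(fq,x)),.126);print("corner",cor, "edge mid", cor[:2]-.135*d)
E
```

```text
[6.84823036e-02 2.16087730e+02] [-0.4  0.1  0.6  0.  -0.5 -0.1 -0.6 -0.2 -0.7 -0.3  0.2  0.6  0.1  0.5
 -0.   0.4 -0.1  0.3  0.8  0.2  2.6 -0.8 -1.1 -0.5 -0.8 -0.2]
[0.55086594 0.40164836 0.126     ] [0.49126413 0.19853968 0.126     ] yaw -16.35421312286125
[40.5 40.5 40.5 40.5 40.5 40.5 40.5 40.5 40.5 40.5 40.5 40.5 40.5 40.5
 40.5 40.5 40.5]
corner [0.5551142  0.41525473 0.126     ] edge mid [0.51710161 0.28571692]
```

```bash
python3 -m pendant '[[[2,18,20],0],[[0,18,40],0],[[0,0,40],0],[[0,0,35],0],[[0,0,10],0],[[0,0,0],0],[[0,0,0],0]]'; cat >> h.py <<'E'
def jig():
    p,R,o=pose();a=np.radians(-16.4);u=np.array([np.cos(a),np.sin(a)]);v=np.array([-u[1],u[0]])
    d=p[:2]-[.5155,.285];gx,gy=d@u+.067,d@v
    yaw=np.arctan2(R[1,0],R[0,0])-a
    print("tip jig mm x%.1f y%.1f z%.1f"%((gx-.065*np.cos(yaw))*1000,(gy-.065*np.sin(yaw))*1000,(p[2]-.155)*1000),"tcp",p.round(4),"yawerr",np.degrees(yaw).round(2),"F",o["ft_force"].round(1),"t",round(o["time"],2))
E
python3 -c "
from h import *
jig()
c=camera('scene')
cv2.imwrite('pics/s3.png',cv2.resize(c['pixels'][150:420,120:480],(720,540)))"
```

```text
time: 8.45
position: [0.5861, 0.2258, 0.2159]
tool_rot: [0.99, -0.145, 0.002, -0.001]
ft_force: [0.8, -0.7, -2.6]
grip_width: 0.0219
tip jig mm x86.4 y-36.6 z60.9 tcp [0.5861 0.2258 0.2159] yawerr -0.22 F [ 0.8 -0.7 -2.6] t 8.45
```

View pics/s3.png

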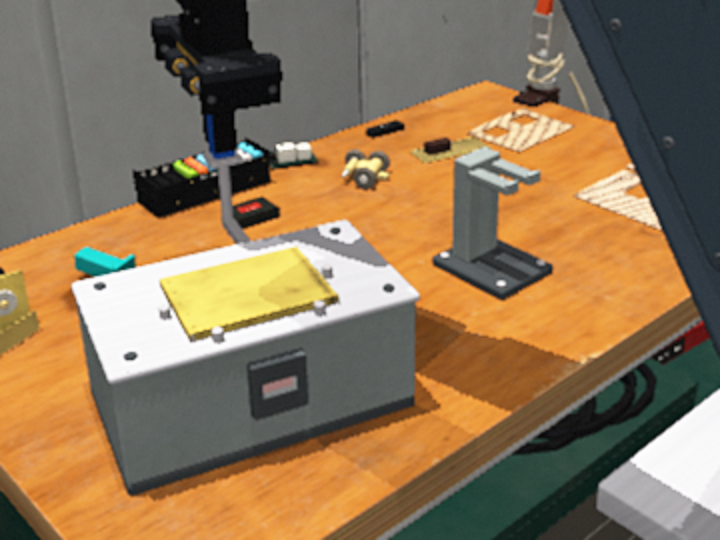

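```bash
python3 -m pendant '[[[0,0,2.5],0],[[-12,0,0],0],[[-12,0,0],0],[[0,0,0],0]]'; python3 -c "
from h import *
jig()"; python3 -m pendant '[[[-14,0,0],0],[[-14,0,0],0],[[-14,0,0],0],[[0,0,0],0],[[0,0,0],0]]'; python3 -c "
from h import *
jig()"
```

```text
time: 9.0
position: [0.56, 0.2328, 0.2116]
tool_rot: [0.99, -0.144, -0.001, 0.0]
ft_force: [0.3, -0.3, -1.5]
grip_width: 0.0216
tip jig mm x59.5 y-37.3 z56.6 tcp [0.56   0.2328 0.2116] yawerr -0.17 F [ 0.3 -0.3 -1.5] t 9.0
time: 9.62
position: [0.522, 0.2445, 0.2118]
tool_rot: [0.989, -0.145, 0.001, -0.0]
ft_force: [-0.8, 0.6, -1.7]
grip_width: 0.0216
tip jig mm x19.7 y-36.8 z56.8 tcp [0.522  0.2445 0.2118] yawerr -0.22 F [-0.8  0.6 -1.7] t 9.62
```

Inside with free air around the key. Touch down gently.

```bash
python3 -m pendant '[[[0,0,2],0],[[0,0,2],0],[[0,0,2],0],[[0,0,0],0]]';python3 -m pendant '[[[0,0,1],0],[[0,0,0],0]]';python3 -m pendant '[[[0,0,1],0],[[0,0,0],0]]'; python3 -c "
from h import *
jig()"
```

```text
time: 10.12
position: [0.5215, 0.2443, 0.2052]
tool_rot: [0.989, -0.145, -0.0, 0.0]
ft_force: [-0.3, -0.4, -0.8]
grip_width: 0.0217
time: 10.38
position: [0.5217, 0.2444, 0.205]
tool_rot: [0.989, -0.145, 0.0, -0.0]
ft_force: [-0.5, -0.5, 0.7]
grip_width: 0.0218
time: 10.62
position: [0.5218, 0.2444, 0.2049]
tool_rot: [0.989, -0.145, 0.0, -0.0]
ft_force: [-1.4, -0.4, 7.0]
grip_width: 0.0219
tip jig mm x19.5 y-36.9 z49.9 tcp [0.5218 0.2444 0.2049] yawerr -0.23 F [-1.4 -0.4  7. ] t 10.62
```

```bash
for i in 1; do python3 -m pendant '[[[0,-3,0],0],[[0,-3,0],0],[[0,0,0],0]]'; python3 -m pendant '[[[0,-3,0],0],[[0,-2,0],0],[[0,0,0],0]]'; done; python3 -c "
from h import *
jig()"
```

```text
time: 11.0
position: [0.5228, 0.248, 0.2048]
tool_rot: [0.99, -0.143, -0.0, 0.003]
ft_force: [-1.0, -5.8, 9.2]
grip_width: 0.0215
time: 11.38
position: [0.5239, 0.2525, 0.2048]
tool_rot: [0.99, -0.143, -0.001, 0.003]
ft_force: [-1.4, -5.4, 9.3]
grip_width: 0.0215
tip jig mm x19.3 y-28.8 z49.8 tcp [0.5239 0.2525 0.2048] yawerr -0.03 F [-1.4 -5.4  9.3] t 11.38
```

```bash
python3 -m pendant '[[[0,-3,0],0],[[0,-3,0],0],[[0,0,0],0]]'; python3 -m pendant '[[[0,-3,0],0],[[0,-2,0],0],[[0,0,0],0]]'; python3 -c "
from h import *
jig()"
```

```text
time: 11.75
position: [0.5255, 0.2583, 0.2047]
tool_rot: [0.99, -0.143, -0.001, 0.003]
ft_force: [-2.0, -5.9, 9.6]
grip_width: 0.0217
time: 12.12
position: [0.5268, 0.2629, 0.2047]
tool_rot: [0.99, -0.143, -0.001, 0.003]
ft_force: [-2.5, -5.7, 8.5]
grip_width: 0.0218
tip jig mm x19.1 y-17.9 z49.7 tcp [0.5268 0.2629 0.2047] yawerr -0.04 F [-2.5 -5.7  8.5] t 12.12
```

```bash
python3 -m pendant '[[[0,-3,0],0],[[0,-3,0],0],[[0,0,0],0]]'; python3 -m pendant '[[[0,-3,0],0],[[0,-2,0],0],[[0,0,0],0]]'; python3 -c "
from h import *
jig()"
```

```text
time: 12.5
position: [0.5285, 0.2688, 0.2047]
tool_rot: [0.99, -0.143, -0.001, 0.003]
ft_force: [-0.8, -5.0, 9.6]
grip_width: 0.0214
time: 12.88
position: [0.53, 0.2738, 0.2046]
tool_rot: [0.99, -0.143, -0.001, 0.003]
ft_force: [-2.7, -5.1, 8.7]
grip_width: 0.0221
tip jig mm x19.1 y-6.6 z49.6 tcp [0.53   0.2738 0.2046] yawerr -0.07 F [-2.7 -5.1  8.7] t 12.88
```

```bash
python3 -m pendant '[[[0,-3,0],0],[[0,-3,0],0],[[0,0,0],0]]'; python3 -m pendant '[[[0,-3,0],0],[[0,-2,0],0],[[0,0,0],0]]'; python3 -c "
from h import *
jig()"
```

```text
time: 13.25
position: [0.5328, 0.2822, 0.2032]
tool_rot: [0.989, -0.145, 0.0, -0.0]
ft_force: [-0.1, 0.1, -2.4]
grip_width: 0.0216
time: 13.62
position: [0.5342, 0.2868, 0.2034]
tool_rot: [0.99, -0.145, -0.0, -0.0]
ft_force: [0.3, 0.0, -2.1]
grip_width: 0.0216
tip jig mm x19.4 y7.3 z48.4 tcp [0.5342 0.2868 0.2034] yawerr -0.22 F [ 0.3  0.  -2.1] t 13.62
```

Tip has dropped into the hole (z below the ledge top, no force). Back up 2 mm towards the middle and descend.

```bash
python3 -m pendant '[[[0,2,0],0],[[0,0,4],0],[[0,0,3],0],[[0,0,0],0]]'; python3 -m pendant '[[[0,0,2],0],[[0,0,2],0],[[0,0,2],0],[[0,0,0],0]]'; python3 -c "
from h import *
jig()"
```

```text
time: 14.12
position: [0.5333, 0.2845, 0.1961]
tool_rot: [0.989, -0.145, -0.0, 0.0]
ft_force: [0.6, 0.0, -2.7]
grip_width: 0.022
time: 14.62
position: [0.5338, 0.2847, 0.191]
tool_rot: [0.989, -0.145, 0.0, -0.0]
ft_force: [0.1, -0.4, 2.7]
grip_width: 0.0221
tip jig mm x19.6 y5.1 z36.0 tcp [0.5338 0.2847 0.191 ] yawerr -0.24 F [ 0.1 -0.4  2.7] t 14.62
```

On the latch bar, at 14 mm below the ledge. Push further to the stop.

```bash
python3 -m pendant '[[[0,0,2],0],[[0,0,2],0],[[0,0,2],0],[[0,0,2],0],[[0,0,0],0]]'; python3 -m pendant '[[[0,0,2],0],[[0,0,2],0],[[0,0,1],0],[[0,0,0],0],[[0,0,0],0]]'; python3 -c "
from h import *
jig()"
```

```text
time: 15.25
position: [0.5337, 0.2847, 0.1822]
tool_rot: [0.989, -0.145, 0.0, -0.0]
ft_force: [0.2, 0.3, 1.4]
grip_width: 0.0221
time: 15.88
position: [0.5339, 0.2847, 0.1788]
tool_rot: [0.989, -0.145, 0.0, -0.0]
ft_force: [0.3, 0.8, 8.5]
grip_width: 0.0218
tip jig mm x19.7 y5.2 z23.8 tcp [0.5339 0.2847 0.1788] yawerr -0.24 F [0.3 0.8 8.5] t 15.88
```

```bash
python3 -m pendant '[[[0,0,1.5],0],[[0,0,0],0],[[0,0,0],0]]'; python3 -c "
from h import *
jig()
c=camera('scene')
cv2.imwrite('pics/s4.png',cv2.resize(c['pixels'][200:400,150:420],(675,500)))"
```

```text
time: 16.25
position: [0.5341, 0.2847, 0.1786]
tool_rot: [0.989, -0.145, 0.001, -0.0]
ft_force: [-0.2, -1.4, 16.6]
grip_width: 0.0217
tip jig mm x19.9 y5.2 z23.6 tcp [0.5341 0.2847 0.1786] yawerr -0.23 F [-0.2 -1.4 16.6] t 16.25
```

View pics/s4.png

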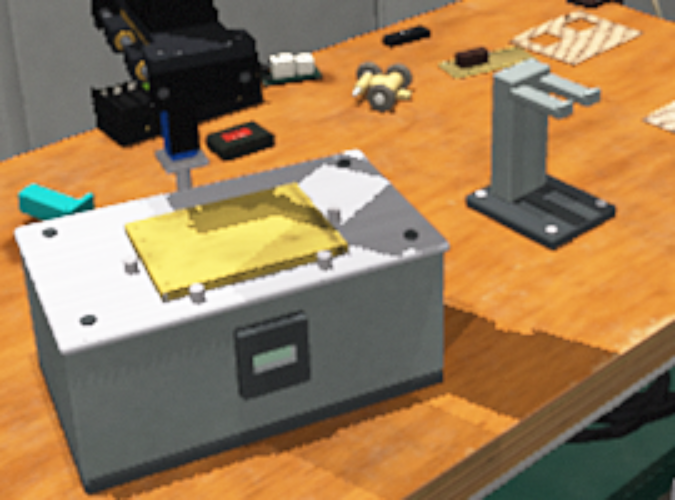

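Window is green and a hard stop is felt. Retract: up, then out to the back.

```bash
python3 -m pendant '[[[0,0,-8],0],[[0,0,-10],0],[[0,0,-10],0],[[0,0,-7],0],[[0,0,0],0],[[0,0,0],0]]'; python3 -c "
from h import *
jig()"
```

```text
time: 17.05
position: [0.5334, 0.2845, 0.2108]
tool_rot: [0.989, -0.145, -0.0, 0.0]
ft_force: [-0.1, 0.4, -1.6]
grip_width: 0.0218
tip jig mm x19.3 y4.9 z55.8 tcp [0.5334 0.2845 0.2108] yawerr -0.24 F [-0.1  0.4 -1.6] t 17.05
```

```bash
python3 -m pendant '[[[10,0,-1],0],[[15,0,0],0],[[15,0,0],0],[[15,0,0],0],[[15,0,0],0],[[0,0,0],0]]'; python3 -c "
from h import *
jig()"; python3 -m pendant '[[[0,0,-30],0],[[0,0,-50],0],[[0,0,-50],0],[[0,0,-20],0],[[0,0,0],-8.2],[[0,0,0],-8.2],[[0,0,0],0]]'; python3 -c "
from h import *
jig();rel([.3755,-.0383,.36],0)
c=camera('wrist');np.save('w3.npy',c);cv2.imwrite('pics/w3.png',c['pixels'])"
```

```text
time: 17.8
position: [0.6022, 0.2639, 0.2119]
tool_rot: [0.989, -0.145, 0.0, -0.0]
ft_force: [-0.3, -0.9, -1.4]
grip_width: 0.0216
tip jig mm x91.1 y4.6 z56.9 tcp [0.6022 0.2639 0.2119] yawerr -0.31 F [-0.3 -0.9 -1.4] t 17.8
time: 18.68
position: [0.5999, 0.2648, 0.3619]
tool_rot: [1.0, -0.003, -0.001, 0.0]
ft_force: [0.3, -0.3, -2.0]
grip_width: 0.0217
tip jig mm x91.2 y-13.6 z206.9 tcp [0.5999 0.2648 0.3619] yawerr 16.09 F [ 0.3 -0.3 -2. ] t 18.68
pos [0.5999 0.2648 0.3619] ang -0.31 shift mm [-222.8  304.3    2.2] ('tool turn deg', np.float64(-0.31)) F [ 0.3 -0.3 -2. ] w 21.7 t 18.68
```

```bash
python3 -m pendant '[[[-20,27,0],0],[[-34,46,0],0],[[-34,46,0],0],[[-34,46,0],0],[[-34,46,0],0],[[-34,46,0],0],[[-32,46,0],-0.3],[[0,0,0],0]]'; python3 -m pendant '[[[0,0,40],0],[[0,0,60],0],[[0,0,50],0],[[0,0,28],0],[[0,0,0],0],[[0,0,0],0]]'; python3 - <<'E'
from h import *
rel([.3746,-.0383,.1792],0)
w=camera("wrist")["pixels"];s=camera("scene")["pixels"]
o=np.hstack([cv2.resize(w,(400,300)),cv2.resize(s[170:320,280:480],(400,300),interpolation=cv2.INTER_CUBIC)])
cv2.imwrite("pics/ret.png",np.vstack([cv2.imread("pics/lift.png"),o]))
E
```

```text
time: 19.73
position: [0.3754, -0.0396, 0.3622]
tool_rot: [1.0, -0.004, -0.0, 0.0]
ft_force: [0.1, 0.8, -1.7]
grip_width: 0.0219
time: 20.48
position: [0.3787, -0.0374, 0.1849]
tool_rot: [1.0, 0.001, 0.001, 0.0]
ft_force: [0.1, 0.2, -2.7]
grip_width: 0.0218
pos [ 0.3787 -0.0374  0.1849] ang 0.07 shift mm [-4.1  0.8  5.7] ('tool turn deg', np.float64(0.07)) F [ 0.1  0.2 -2.7] w 21.8 t 20.48
```

View pics/ret.png

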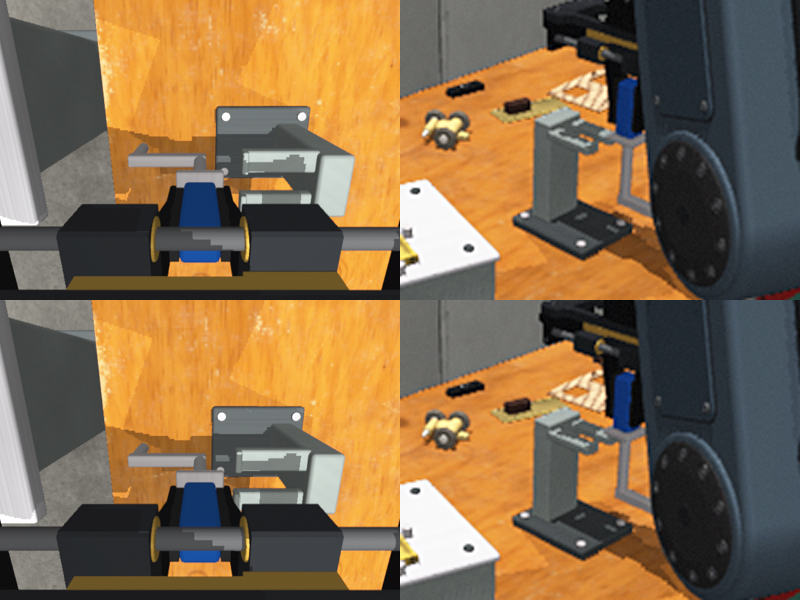

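The key sits in the hand exactly as at take-out (same pixels in both rows: collar at (200,178)/(200,478), bar end at (130,160)/(130,460)). Go into the fork.

```bash
python3 -m pendant '[[[0,0.9,5.5],0],[[10,0,0],0],[[16,0,0],0],[[16,0,0],0],[[12,0,0],0],[[4.3,0,0],0],[[0,0,0],0]]'; python3 -c "
from h import *
rel([.437,-.0383,.167],0)"
```

```text
time: 21.45
position: [0.4357, -0.0382, 0.1784]
tool_rot: [1.0, 0.001, -0.0, -0.0]
ft_force: [0.4, 1.0, -2.4]
grip_width: 0.0219
pos [ 0.4357 -0.0382  0.1784] ang 0.08 shift mm [ 1.3  0.1 11.4] ('tool turn deg', np.float64(0.08)) F [ 0.4  1.  -2.4] w 21.9 t 21.45
```

```bash
python3 -m pendant '[[[1.2,0,4],0],[[0,0,4],0],[[0,0,2],0],[[0,0,1],0],[[0,0,0.6],0],[[0,0,0],0]]'; python3 -c "
from h import *
rel([.437,-.0383,.167],0)"
```

```text
time: 22.2
position: [0.437, -0.0384, 0.167]
tool_rot: [1.0, 0.001, 0.0, 0.0]
ft_force: [0.1, -0.4, -1.8]
grip_width: 0.0217
pos [ 0.437  -0.0384  0.167 ] ang 0.06 shift mm [ 0.  -0.1  0. ] ('tool turn deg', np.float64(0.06)) F [ 0.1 -0.4 -1.8] w 21.7 t 22.2
```

```bash
python3 -m pendant '[[[0,0,0.5],0],[[0,0,0],0]]';  python3 -m pendant '[[[0,0,0.5],0],[[0,0,0],0]]'
```

```text
time: 22.45
position: [0.437, -0.0384, 0.167]
tool_rot: [1.0, 0.001, 0.0, 0.0]
ft_force: [-1.7, 1.1, 3.8]
grip_width: 0.0217
time: 22.7
position: [0.437, -0.0384, 0.167]
tool_rot: [1.0, 0.001, 0.0, 0.0]
ft_force: [-2.4, 0.5, 10.6]
grip_width: 0.0218
```

Seated. Release and rise.

```bash
python3 -m pendant '[[[0,0,-1],0],[[0,0,0],0],[[0,0,0],0],[[0,0,0],0],[[0,0,0],0],[[0,0,0],0],[[0,0,0],0],[[0,0,0],0]]' 87; python3 -m pendant '[[[0,0,0],0],[[0,0,0],0],[[0,0,0],0],[[0,0,0],0],[[0,0,0],0]]'; python3 -m pendant '[[[0,0,-20],0],[[0,0,-40],0],[[0,0,-45],0],[[0,0,-28],0],[[0,0,0],0],[[0,0,0],0]]'; python3 - <<'E'
from h import *
rel([.4345,-.0395,.2995],0)
c=camera("wrist");h=cv2.cvtColor(c["pixels"],cv2.COLOR_BGR2HSV)
m=(abs(h[...,0].astype(int)-110)<10)&(h[...,1]>150)&(h[...,2]>60)
M,st,ce=big(m);a=onz(c,(st[0],st[1]+st[3]),.194);b=onz(c,(st[0]+st[2],st[1]+st[3]),.194);print(st,(a+b)/2+[0,.011,0])
s=camera("scene")["pixels"]
cv2.imwrite("pics/end.png",np.hstack([cv2.resize(c["pixels"],(400,300)),cv2.resize(s[190:370,200:440],(400,300),interpolation=cv2.INTER_CUBIC)]))
E
```

```text
time: 23.7
position: [0.4369, -0.0383, 0.167]
tool_rot: [1.0, 0.001, 0.0, 0.0]
ft_force: [-0.3, -0.5, -0.1]
grip_width: 0.0854
time: 24.32
position: [0.4369, -0.0383, 0.1669]
tool_rot: [1.0, 0.001, -0.0, 0.0]
ft_force: [-0.5, 0.8, -0.7]
grip_width: 0.0869
time: 25.08
position: [0.4362, -0.0381, 0.2992]
tool_rot: [1.0, 0.001, -0.001, -0.0]
ft_force: [-0.4, -0.2, -0.3]
grip_width: 0.0868
pos [ 0.4362 -0.0381  0.2992] ang 0.06 shift mm [-1.7  1.4 -0.3] ('tool turn deg', np.float64(0.06)) F [-0.4 -0.2 -0.3] w 86.8 t 25.07
[ 304  221   35   52 1648] [ 0.43727075 -0.0378543   0.194     ]
```

View pics/end.png

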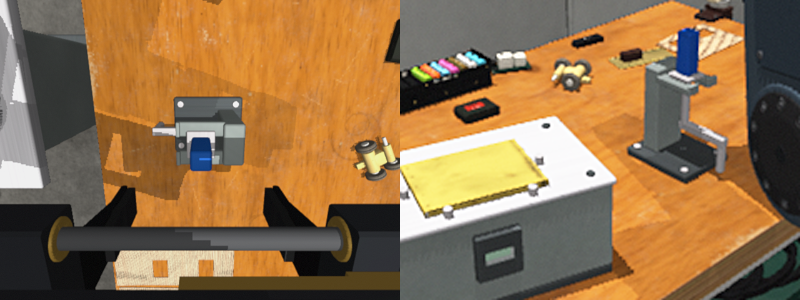

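The key hangs upright in the fork (handle at (200,155) in the left half), the window is green at (497,255), and the gripper is clear.

```bash
python3 -c "
from rig import order
print(order.hand_in())"
```

```text
the job is handed in; nothing more can be done
None
```

The latch is open, the key is back in its stand, and the job was handed in at about 25 s of the 72 s allowed; no verdict came back.

- **Latch:** I took the blue key out over the lip, went round the back and in below the deck, and slid the tip along the ledge from y = -37 mm. It dropped into the hole at about y = +2 to +7 mm. I pressed the bar down to a hard stop at 26 mm below the ledge, with about 18 N. The window was green then and still green in the last picture.
- **Key:** It sits in the fork within 1 mm of where I first measured it (0.437, -0.038), upright, with the collar resting at the original height.
- **Robot and other things:** The gripper is open and 130 mm above the grasp height, with no contact force. The axle set, black box and turquoise look-alike were never approached or touched. I compared their positions by eye only; I didn't measure them.

No check failed or disagreed. The largest wrist force printed was about 17 N.

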